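# Load the lever balance and move its carrier out one hole

### The arm

A 7-joint arm with a two-finger parallel gripper is mounted at the origin on the work surface. World frame = base frame: x ahead of the robot, y to its left, z up, the work surface at z = 0. Lengths are in m, angles in rad, forces in N, time in s.
With the tool pointing down it reaches from about 0.35 to 0.9 m from the base axis. Payload 8.1 kg.
Tool frame: the origin (TCP) lies midway between the tips of the shut fingers; the grasp point (between the pads) lies arm.hold_point_z behind it (arm.hold_point_z is the distance from the TCP to the grasp point, in m); z points along the fingers, x is the direction in which the jaws open and shut, and the axes are right-handed (so a half turn about z gives the same grasp; the last joint's range is limited). The gripper opens to 92 mm and grips with 3 to 60 N. Pads are 19 mm wide; open, the fingers measure 130 mm over their backs; the gripper's body (75 mm by 190 mm) begins 47 mm behind the grasp point.
Start: joints at [-1.424, 0.434, 0.025, 1.573, -0.012, 1.134, -0.075], TCP at [0.155, 0.606, 0.199] pointing down, gripper open.
Joint ranges: [-2.62, 2.62], [-0.44, 2.09], [-1.27, 1.32], [0.08, 2.57], [-1.32, 4.46], [0.12, 2], [-2.74, 2.74]. Speed limits (rad/s): [2.22, 2.22, 3.01, 3.01, 3.14, 3.14, 3.14].

### API

Orientations are given as a rotation vector (axis times angle).
In Python, from cell import arm gives the robot as it stands.
- The arm moves only by the shell command python3 -m pendant 'ROWS' [FORCE]. ROWS is JSON, a list of rows, each an object with "dp": the shift along the tool's x, y, z in m, a list of three; "rotation": the turn, a rotation vector about the tool's x, y, z in rad, a list of three; "fingers": the closure, from -1 (fully open) to 1 (shut). In form: [{"dp": [x, y, z], "rotation": [rx, ry, rz], "fingers": fingers}, ...]. A call has 1 to 20 rows; each row is the pose to reach, as a shift and turn from the pose measured when the call began, along the tool's axes at that moment; what a row does not reach only later rows make up. A row lasts 1/8 s, in which the tool goes at most 62.5 mm and 10.7 degrees, less where a joint would pass 70% of its speed; a pose out of reach is approached as far as the arm can. A call with a gripper value outside its range is refused whole. The fingers move at their own pace and stop on an object; FORCE is the grip in N (left out, the last holds). Time passes only in rows, so rows that repeat a pose let the fingers close. It gives the time, the measured TCP pose, the force and the opening at its end, in the units of the state.
- arm.observe(): the state, without advancing time (a new reading comes with each control period).
- arm.get_image(name): name is "scene" or "side" or "wrist"; returns the picture (400x640x3 uint8, blue, green, red); there is no depth.
- arm.camera_params(name): a dict with "camera_matrix" (3x3 intrinsics, pixels), "rvec" (rotation vector, rad) and "tvec" (3), from world to camera coordinates, as OpenCV has them. Camera axes: x right, y down, z forward; pixel columns grow to the right and rows downward; lengths in m; the calibration is good to about 2 mm. A picture is of the moment at which its call begins: read the wrist's pose just before it. camera_params takes no time and is no camera call; for the wrist camera it gives the pose at the moment of the call.
- arm.sign_off(): hands the job in, once; it reports no verdict.
The state is a dict: "clock": time; "joints": joint angles; "dq": joint speeds; "joint_efforts": joint torques, N m; "position": TCP position; "ee_rot": TCP orientation; "force": force on the tool from outside, world axes, zero at the start; "ft_torque": the same for the moment, N m; "width": opening from 0.0 (shut) to 1.0 (fully open).
Only numpy, scipy, OpenCV 4.12 (cv2) and the standard library are available. Lean on these libraries where they do the work, as an engineer would, in place of code of your own. Each camera call takes 0.05 s, during which the arm holds its last target.

### The job

The lever balance already has a ring weight on one arm; make the other arm match. First slip the matching large ring weight over the post of the empty carrier and lower it gently until it lies flat on the carrier (do not drop it), then pull up that carrier's lock knob, slide the carrier one hole farther out from the pivot and let the pin go fully home in the hole. Finish while still holding the knob down between or under the fingers, so that the carrier cannot shift while I free the beam; leave the other things on the table alone.

Things in the scene. Friction and masses are not known exactly. Their poses are not given: they have to be found in the camera images.
- balance: classroom lever balance, stands fast: grey base plate 150 x 240 mm, 18 mm high, and a fork that carries the beam. Origin: underside of the base, below the pivot; z up, y along the beam, x across it. The empty carrier rides on the -y arm, so farther out from the pivot is along -y. Nothing of the balance moves except the empty carrier and its lock knob
- beam: the balance's arrested (fixed) aluminium tube beam, 480 mm long, 26 mm wide, top 100 mm above the table; frame as balance. Each arm has four index holes in its top, diameter 10 mm, at 120, 150, 180 and 210 mm from the pivot; the empty carrier's pin starts in the hole at 150 mm
- other_carrier: the carrier on the +y arm, fixed, its pin 180 mm from the pivot, with a large ring weight on its post and a knob like the other's; frame as balance (the origin is not on the carrier)
- carrier (a joint): slide of the empty carrier along the beam, m: 0 in its starting hole, growing outward (-y of the balance); holes at -0.030, 0, 0.030 and 0.060. It is an aluminium saddle 98 mm long (along the beam), 42 mm wide, top 108 mm above the table, with the lock plunger at its outer end and a post 60 mm nearer the pivot. Friction 1.5 N once the pin is out; locked while the pin is in
- plunger (a joint): lift of the empty carrier's spring-loaded lock plunger, m: 0 with the pin fully home, 0.012 pulled right up. The 7 mm round-tipped pin reaches 8 mm into the beam: clear from 0.008 on; let down between holes it rides on the beam at 0.007 to 0.008 and drops in when slid over a hole. The spring pushes down with 5 N at 0 and 9 N at 0.012; no catch holds it up
- knob_grip (a point): middle of the head of the empty carrier's black mushroom lock knob, on its axis, 135 mm above the table when home; moves with the knob. The head is an upright cylinder, diameter 25 mm, 13 mm high (top 6.5 mm above this point); below it a neck, diameter 13 mm, 7 mm high, and a barrel, diameter 16 mm, 14 mm high, on the carrier's top. Lifting the knob lifts the pin
- knob: the same mushroom knob; origin on its axis at the foot of its neck, 13.5 mm below knob_grip
- seat (a point): foot of the empty carrier's upright post, on its axis, on the carrier's flat top where the ring weight shall lie, 108 mm above the table; moves with the carrier. The steel post is 11 mm in diameter and stands 36 mm high above this point, its top 5 mm tapering to 5 mm in diameter
- next_hole (a point): centre of the hole for which the pin is meant, on the beam's top, 180 mm from the pivot on the -y arm; fixed to the balance
- ring_weight: the large plain steel ring weight, like the one on the loaded arm: outer diameter 50 mm, bore 15 mm, 18 mm high, about 0.25 kg, lying flat on the table; origin at the centre of its underside, z along its bore; lies clear of other things
- small_ring: small steel ring weight to be left alone: outer diameter 34 mm, bore 15 mm, 14 mm high, lying flat; the two rings swap places from run to run; origin at the centre of its underside
- jar: white screw-lid jar, 64 mm in diameter, 115 mm high, to be left alone; origin at the centre of its underside
- bowl: pink bowl, 120 mm across, 50 mm high, to be left alone; origin at the centre of its underside
- tub: clear plastic tub, 72 mm across, 60 mm high, to be left alone; origin at the centre of its underside

How it is judged:
On the way, in this order (a step that is already met when the one before it is completed fails the run):
1. the large ring weight lies flat on the carrier, over its post, with the carrier still locked in its starting hole (horizontal distance between ring_weight and seat below 0.005 m and z of ring_weight in the frame of seat between -0.003 and 0.003 m and angle between ring_weight's own z axis and vertical below 0.1 rad and value of joint carrier below 0.005 m and value of joint plunger below 0.003 m), for 0.2 s.
2. the lock knob is held pulled up by the fingers, pin clear of the starting hole (value of joint plunger above 0.007 m and contact force between the fingers and knob above 1 N), for 0.1 s.
At the end, for the whole second after the job is handed in: the carrier's pin is in the next hole out (carrier joint 0.030 +- 0.004 m) and fully home (plunger below 2.5 mm), the fingers hold or press the knob with more than 2 N, and the large ring weight lies flat at rest on the carrier over its post (within 5 mm sideways, 3 mm in height) (value of joint carrier between 0.026 and 0.034 m and value of joint plunger below 0.0025 m and contact force between the fingers and knob above 2 N and horizontal distance between ring_weight and seat below 0.005 m and z of ring_weight in the frame of seat between -0.003 and 0.003 m and linear speed of ring_weight below 0.02 m/s and angle between ring_weight's own z axis and vertical below 0.1 rad); the arm keeps its last pose, push and grip.
It fails at once if the ring weight is dropped onto the carrier (faster than 0.45 m/s close above its seat) (linear speed of ring_weight above 0.45 m/s and distance between ring_weight and seat below 0.035 m).
It fails at once if the small ring, the jar, the bowl or the tub is shifted by more than 30 mm (distance of any of small_ring, jar, bowl, tub from where it was at the start of the episode above 0.03 m).
It also fails if it takes over 54 s, if anything falls off the work surface, if the arm or the gripper's body presses on something with over 40 N, if the wrist force passes 120 N, or if a joint passes its speed limit or range.

## Working session

There is one attempt and no reset: what is moved stays moved. The work goes in short steps, Python scripts to look and compute and a shell command to move; the robot and the scene stay as the last step left them, time stands still between calls to the robot, and variables do not carry over. Pictures are saved under pics/ and viewed, and the job is handed in when it is done.

```bash
ls; mkdir -p pics; python3 - <<'E'
from cell import arm
import cv2
o=arm.observe();print(o, arm.hold_point_z)
for n in["scene","side","wrist"]:
    cv2.imwrite(f"pics/{n}0.png",arm.get_image(n)); p=arm.camera_params(n);print(n,p)
E
```

```text
pics
{'clock': 0.0, 'joints': array([-1.42357239,  0.43522463,  0.02497346,  1.57411248, -0.01159136,
        1.13397108, -0.07508671]), 'dq': array([2.06149411e-03, 6.98145219e-04, 2.14697699e-04, 7.66644380e-05,
       2.18923280e-03, 1.85155821e-04, 5.39845346e-04]), 'joint_efforts': array([-1.12727746e-03, -6.67850876e+01,  9.84821431e-01, -3.14478850e+01,
       -6.03435352e-02,  4.28432738e-02,  1.58653233e-04]), 'position': array([0.15444663, 0.60504429, 0.19833803]), 'ee_rot': array([ 2.48009663e+00,  1.92664172e+00, -1.79346624e-03]), 'force': array([-0.6855776 , -0.06354722,  0.82052313]), 'ft_torque': array([ 0.10828102,  0.01857958, -0.01897307]), 'width': 1.0003288071302041} 0.0188
scene {'camera_matrix': array([[434.81514701,   0.        , 315.22292143],
       [  0.        , 434.81514701, 202.97830101],
       [  0.        ,   0.        ,   1.        ]]), 'rvec': array([ 1.68259645,  2.13846843, -0.61175548]), 'tvec': array([ 0.10721725, -0.39896669,  1.6976182 ])}
side {'camera_matrix': array([[405.02499435,   0.        , 321.0173063 ],
       [  0.        , 405.02499435, 199.6833203 ],
       [  0.        ,   0.        ,   1.        ]]), 'rvec': array([ 2.11540396, -0.08479983,  0.03758035]), 'tvec': array([-0.52301259,  0.16174683,  1.13966926])}
wrist {'camera_matrix': array([[294.72655305,   0.        , 323.39859822],
       [  0.        , 294.72655305, 194.18750989],
       [  0.        ,   0.        ,   1.        ]]), 'rvec': array([-2.29007413, -1.77959554, -0.25813874]), 'tvec': array([-0.62349135, -0.03690383,  0.3914032 ])}
```

View pics/scene0.png

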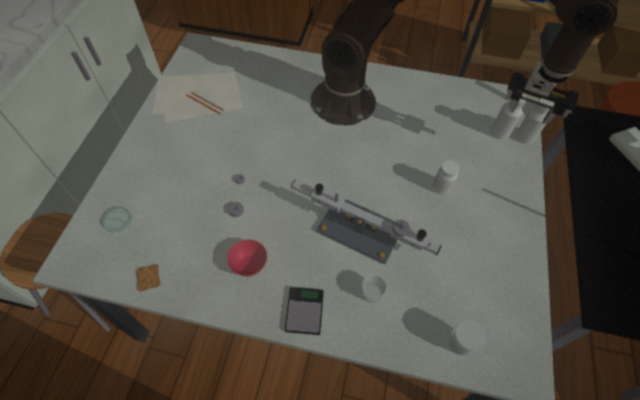

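View pics/side0.png

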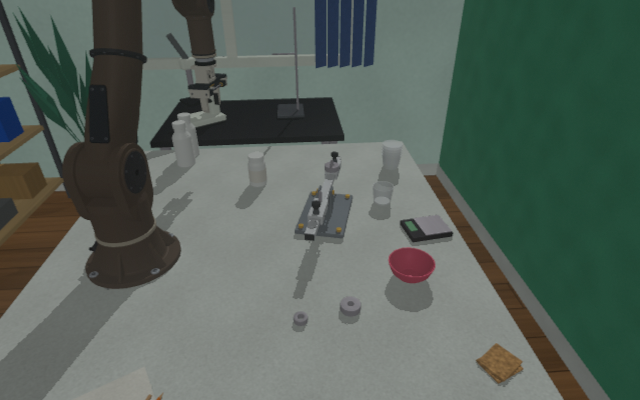

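View pics/wrist0.png

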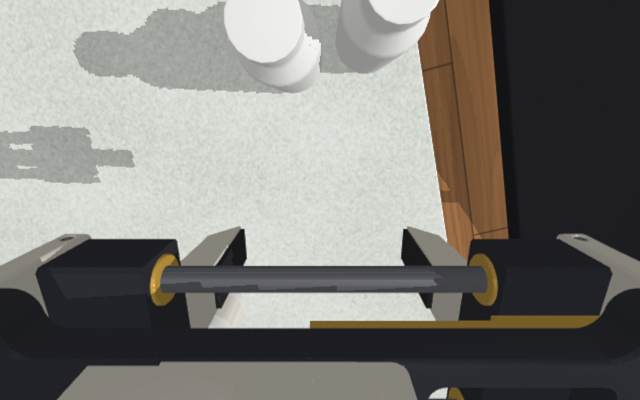

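The scene picture shows the balance at about (365,225), with the knobs at (319,189) and (421,235). The small ring is at (238,179), the large ring at (233,209) and the bowl at (247,257). I'll enlarge these next.

```bash
cat > h.py <<'E'
import numpy as np,cv2
def P(p):
    return np.array(p['camera_matrix']),cv2.Rodrigues(np.array(p['rvec']))[0],np.array(p['tvec'])
def ray(p,uv,z):
    K,R,t=P(p); d=R.T@np.linalg.inv(K)@np.array([uv[0],uv[1],1.]); c=-R.T@t
    return c+d*(z-c[2])/d[2]
def proj(p,X):
    return cv2.projectPoints(np.array(X,float).reshape(-1,3),np.array(p['rvec']),np.array(p['tvec']),np.array(p['camera_matrix']),None)[0].reshape(-1,2)
def tri(ps,uvs):
    A=[];
    for p,uv in zip(ps,uvs):
        K,R,t=P(p);M=K@np.c_[R,t]
        A+= [uv[0]*M[2]-M[0],uv[1]*M[2]-M[1]]
    X=np.linalg.svd(np.array(A))[2][-1];return X[:3]/X[3]
E
python3 - <<'E'
import cv2
a=cv2.imread('pics/scene0.png');b=cv2.imread('pics/side0.png')
cv2.imwrite('pics/c1.png',cv2.resize(a[165:275,280:450],(0,0),fx=4.7,fy=4.7,interpolation=2))
cv2.imwrite('pics/c2.png',cv2.resize(a[165:280,220:280],(0,0),fx=5,fy=5,interpolation=2))
cv2.imwrite('pics/c3.png',cv2.resize(b[145:250,280:400],(0,0),fx=5.7,fy=5.7,interpolation=2))
cv2.imwrite('pics/c4.png',cv2.resize(b[285:335,280:380],(0,0),fx=8,fy=8,interpolation=2))
E
```

```text
(no output)
```

View pics/c1.png

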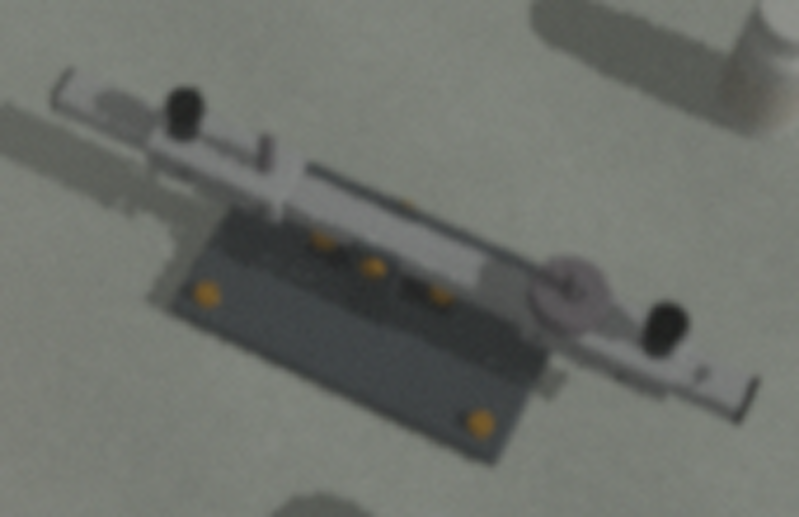

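View pics/c2.png

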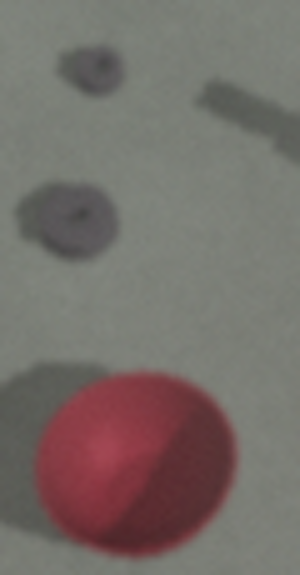

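View pics/c3.png

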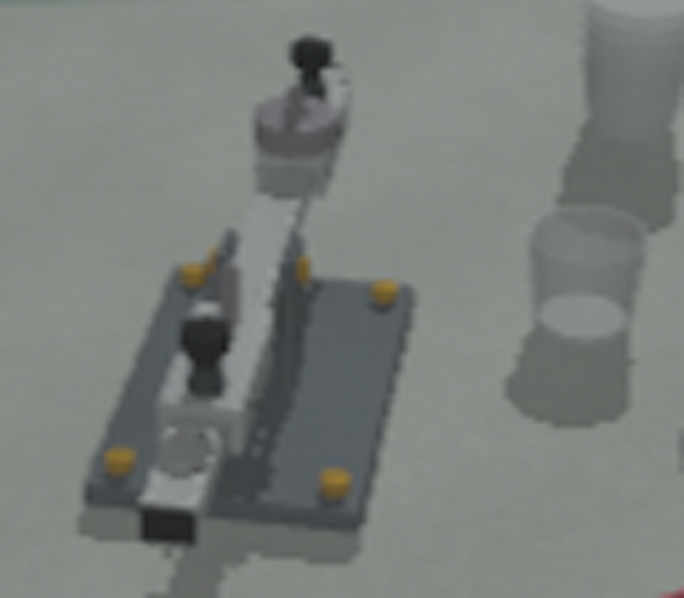

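View pics/c4.png

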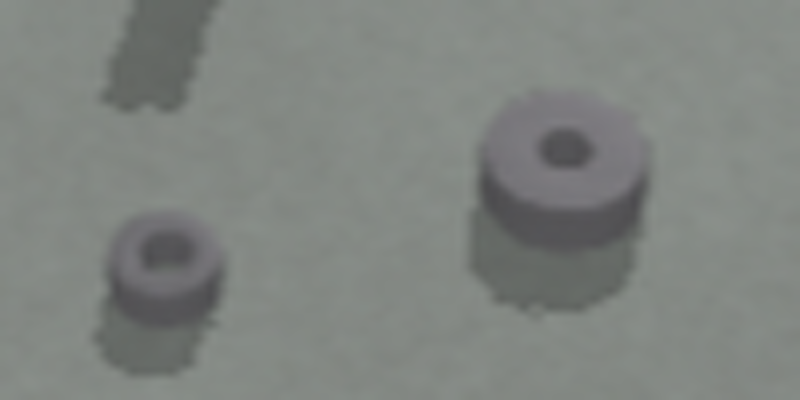

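```bash
python3 - <<'E'
from cell import arm
from h import *
s=arm.camera_params('scene');d=arm.camera_params('side')
def both(n,a,b,z):
    print(n,'scene',ray(s,a,z)[:2].round(4),'side',ray(d,b,z)[:2].round(4),'tri',tri([s,d],[a,b]).round(4))
both('ring',(220+80/5,165+213/5),(280+565/8,285+148/8),.018)
both('small',(220+100/5,165+67/5),(280+167/8,285+250/8),.014)
k1=((280+184/4.7,165+107/4.7),(280+205/5.7,145+338/5.7))
k2=((280+667/4.7,165+322/4.7),(280+312/5.7,145+53/5.7))
both('k1',*k1,.135);both('k2',*k2,.135)
a,b=tri([s,d],k1),tri([s,d],k2);print(np.linalg.norm(a-b))
print('bowl',ray(s,(247,257),.04),'post',ray(s,(280+265/4.7,165+137/4.7),.144))
print('jar',ray(s,(449,166),.115))
print('camwrist', -P(arm.camera_params('wrist'))[1].T@P(arm.camera_params('wrist'))[2])
E
```

```text
ring scene [ 0.5741 -0.2373] side [ 0.5764 -0.2429] tri [ 0.5749 -0.2388  0.0156]
small scene [ 0.4579 -0.2636] side [ 0.4577 -0.2689] tri [ 0.4568 -0.2651  0.0107]
k1 scene [0.5121 0.0235] side [0.513  0.0198] tri [0.5123 0.023  0.1337]
k2 scene [0.5954 0.3423] side [0.5987 0.339 ] tri [0.5974 0.3416 0.1351]
0.3297328583222539
bowl [ 0.74241961 -0.1414554   0.04      ] post [0.52825172 0.0796601  0.144     ]
jar [0.31819427 0.40380342 0.115     ]
camwrist [0.08002884 0.62370077 0.38456802]
```

```bash
cat >> h.py <<'E'
def go(o,target,xang):
    R=cv2.Rodrigues(np.array(o['ee_rot']))[0]
    a=np.radians(xang);x=np.array([np.cos(a),np.sin(a),0]);z=np.array([0,0,-1.]);y=np.cross(z,x)
    T=np.c_[x,y,z]
    print('dp',(R.T@(np.array(target)-o['position'])).round(4),'rot',cv2.Rodrigues(R.T@T)[0].ravel().round(4))
E
python3 - <<'E'
from cell import arm
from h import *
o=arm.observe()
go(o,(.575,-.239,.15),-15)
E
```

```text
dp [-0.7139  0.6162  0.0494] rot [1.0000e-03 8.0000e-04 1.5828e+00]
```

```bash
python3 -m pendant '[{"dp":[-0.04,0.035,0],"rotation":[0,0,0.09],"fingers":-1},{"dp":[-0.08,0.07,0],"rotation":[0,0,0.18],"fingers":-1},{"dp":[-0.125,0.105,0],"rotation":[0,0,0.27],"fingers":-1},{"dp":[-0.17,0.145,0],"rotation":[0,0,0.37],"fingers":-1},{"dp":[-0.21,0.18,0],"rotation":[0,0,0.47],"fingers":-1},{"dp":[-0.255,0.22,0],"rotation":[0,0,0.57],"fingers":-1},{"dp":[-0.3,0.26,0],"rotation":[0,0,0.67],"fingers":-1},{"dp":[-0.345,0.3,0],"rotation":[0,0,0.77],"fingers":-1},{"dp":[-0.39,0.335,0],"rotation":[0,0,0.87],"fingers":-1},{"dp":[-0.435,0.375,0],"rotation":[0,0,0.97],"fingers":-1},{"dp":[-0.48,0.415,0],"rotation":[0,0,1.07],"fingers":-1},{"dp":[-0.525,0.455,0],"rotation":[0,0,1.17],"fingers":-1},{"dp":[-0.57,0.49,0],"rotation":[0,0,1.27],"fingers":-1},{"dp":[-0.615,0.53,0],"rotation":[0,0,1.37],"fingers":-1},{"dp":[-0.66,0.57,0.01],"rotation":[0,0,1.47],"fingers":-1},{"dp":[-0.695,0.6,0.03],"rotation":[0.001,0,1.55],"fingers":-1},{"dp":[-0.714,0.616,0.049],"rotation":[0.001,0.001,1.583],"fingers":-1},{"dp":[-0.714,0.616,0.049],"rotation":[0.001,0.001,1.583],"fingers":-1},{"dp":[-0.714,0.616,0.049],"rotation":[0.001,0.001,1.583],"fingers":-1},{"dp":[-0.714,0.616,0.049],"rotation":[0.001,0.001,1.583],"fingers":-1}]' 40
python3 - <<'E'
from cell import arm
from h import *
w=arm.camera_params('wrist');o=arm.observe();im=arm.get_image('wrist')
cv2.imwrite('pics/w1.png',im)
cv2.imwrite('pics/s1.png',cv2.resize(arm.get_image('scene')[140:290,180:420],(0,0),fx=3.3,fy=3.3,interpolation=2))
print(o['position'],o['joints'],w,o['clock'])
print(proj(w,[(.575,-.239,.018),(.4568,-.2651,.014),o['position']]))
E
```

```text
clock: 2.65
position: [0.5751, -0.2378, 0.1512]
ee_rot: [-3.114, 0.408, -0.002]
force: [0.3, -0.8, 0.9]
width: 0.998
[ 0.57509532 -0.23782174  0.15116649] [-0.16845003  0.54481674  0.72548509  1.68230595 -0.40436214  1.06905213
  0.42277266] {'camera_matrix': array([[294.72655305,   0.        , 323.39859822],
       [  0.        , 294.72655305, 194.18750989],
       [  0.        ,   0.        ,   1.        ]]), 'rvec': array([-2.83035599,  0.37079622,  0.05132362]), 'tvec': array([-0.61782912, -0.10106601,  0.32068432])} 2.65
[[322.80672728 179.17657895]
 [231.68976888 224.31763858]
 [322.46988711 223.78778749]]
```

View pics/w1.png

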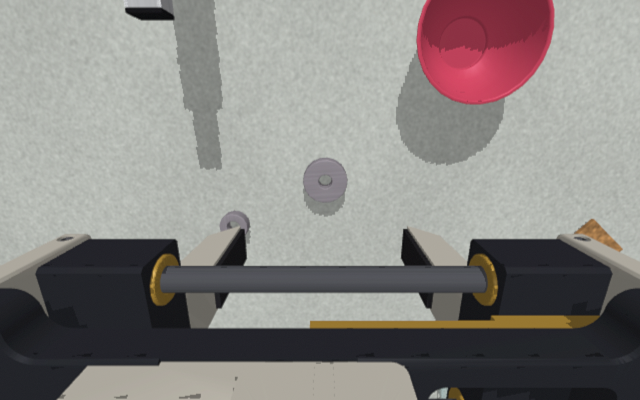

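View pics/s1.png

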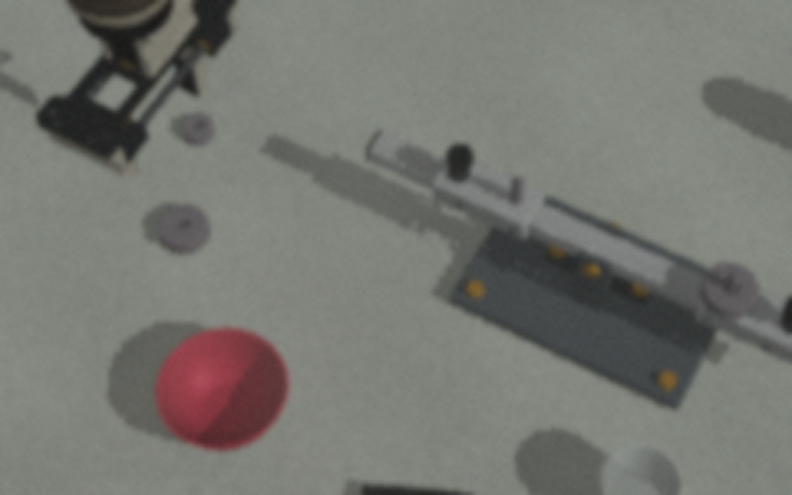

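The wrist view shows the large ring, with the centre of its top at about (325,179). The prediction was (322.8,179.2), so the two agree to within 2 mm. The small ring is clear of the left finger.

```bash
python3 - <<'E'
from cell import arm
from h import *
cv2.imwrite('pics/w1c.png',cv2.resize(cv2.imread('pics/w1.png')[145:225,270:380],(0,0),fx=7,fy=7,interpolation=2))
w=arm.camera_params('wrist')
print(ray(w,(325,179),.018)); 
go(arm.observe(),(.5763,-.239,.012),-15)
E
```

```text
[ 0.57745808 -0.23964385  0.018     ]
dp [0.0012 0.0008 0.1392] rot [-0.0008 -0.0011  0.0012]
```

View pics/w1c.png

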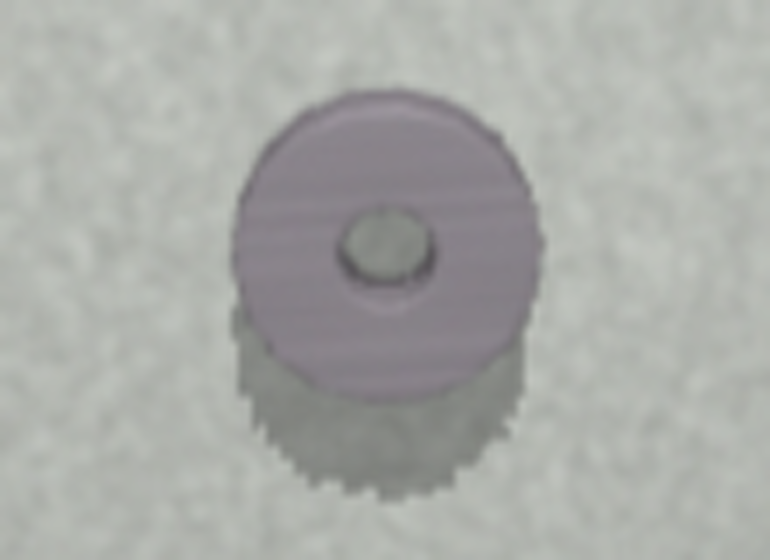

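```bash
python3 -m pendant '[{"dp":[0.002,0.001,0.03],"rotation":[0,0,0],"fingers":-1},{"dp":[0.002,0.001,0.07],"rotation":[0,0,0],"fingers":-1},{"dp":[0.002,0.001,0.105],"rotation":[-0.001,-0.001,0.001],"fingers":-1},{"dp":[0.002,0.001,0.13],"rotation":[-0.001,-0.001,0.001],"fingers":-1},{"dp":[0.002,0.001,0.142],"rotation":[-0.001,-0.001,0.001],"fingers":-1},{"dp":[0.002,0.001,0.146],"rotation":[-0.001,-0.001,0.001],"fingers":-1},{"dp":[0.002,0.001,0.146],"rotation":[-0.001,-0.001,0.001],"fingers":-0.2},{"dp":[0.002,0.001,0.146],"rotation":[-0.001,-0.001,0.001],"fingers":0.2},{"dp":[0.002,0.001,0.146],"rotation":[-0.001,-0.001,0.001],"fingers":1},{"dp":[0.002,0.001,0.146],"rotation":[-0.001,-0.001,0.001],"fingers":1},{"dp":[0.002,0.001,0.146],"rotation":[-0.001,-0.001,0.001],"fingers":1},{"dp":[0.002,0.001,0.146],"rotation":[-0.001,-0.001,0.001],"fingers":1},{"dp":[0.002,0.001,0.146],"rotation":[-0.001,-0.001,0.001],"fingers":1}]' 40
```

```text
clock: 4.38
position: [0.577, -0.2394, 0.0052]
ee_rot: [3.115, -0.41, 0.0]
force: [-0.2, -0.4, 0.6]
width: 0.289
```

```bash
python3 - <<'E'
from cell import arm
from h import *
print(arm.observe()['width'])
im=arm.get_image('wrist');print(arm.observe()['width'])
cv2.imwrite('pics/w2.png',im)
cv2.imwrite('pics/d2.png',cv2.resize(arm.get_image('side')[240:360,260:420],(0,0),fx=5,fy=5,interpolation=2))
E
```

```text
0.2888371897232293
0.24259189937789286
```

View pics/w2.png

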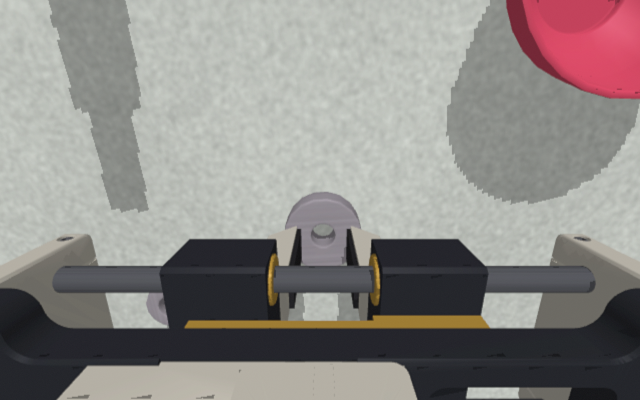

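View pics/d2.png

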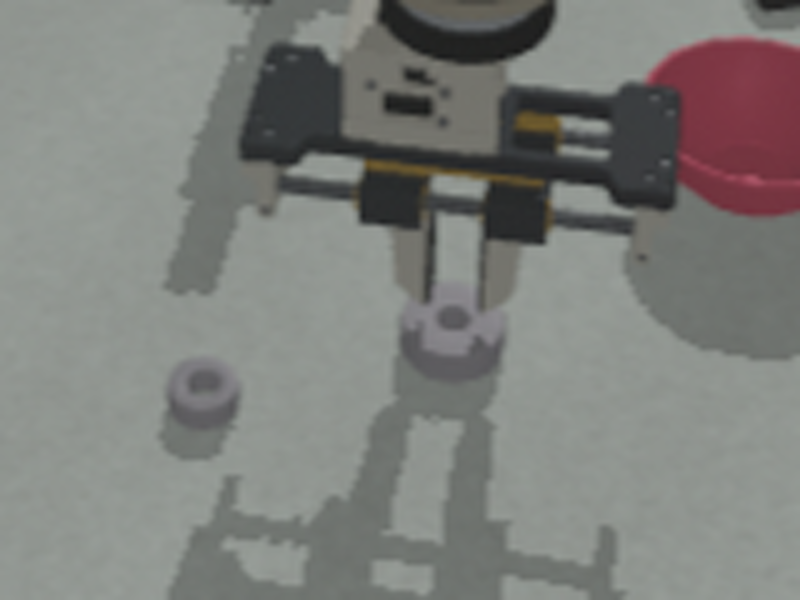

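```bash
python3 - <<'E'
from cell import arm
from h import *
w=arm.camera_params('wrist');o=arm.observe();print(o['position'],o['width'],o['force'])
p=o['position'];R=cv2.Rodrigues(o['ee_rot'])[0]
print(proj(w,[p,(.577,-.2395,.018),(.577,-.2395,0)]))
for x in(-.012,.012):
  for y in(-.0095,.0095):
    for z in (0,-.0188,-.04): print(x,y,z,proj(w,p+R@np.array([x,y,z])))
cv2.imwrite('pics/w2c.png',cv2.resize(cv2.imread('pics/w2.png')[180:280,260:390],(0,0),fx=6,fy=6,interpolation=2))
E
```

```text
[ 0.5769674  -0.23943881  0.00518258] 0.2028571717483062 [-0.22905462  0.85283629  0.23608106]
[[322.46820911 223.83153836]
 [322.49997061 231.59324058]
 [322.55201457 221.05215578]]
-0.012 -0.0095 0 [[304.53891042 210.65023463]]
-0.012 -0.0095 -0.0188 [[302.6693036  221.12989642]]
-0.012 -0.0095 -0.04 [[300.05293361 235.79537163]]
-0.012 0.0095 0 [[305.04184755 236.66844995]]
-0.012 0.0095 -0.0188 [[303.27619398 249.37675134]]
-0.012 0.0095 -0.04 [[300.82113553 267.04704827]]
0.012 -0.0095 0 [[340.37214219 210.64282968]]
0.012 -0.0095 -0.0188 [[342.10143424 221.12064816]]
0.012 -0.0095 -0.04 [[344.52138895 235.78320683]]
0.012 0.0095 0 [[339.9159763  236.65882863]]
0.012 0.0095 -0.0188 [[341.55000643 249.36489781]]
0.012 0.0095 -0.04 [[343.82199953 267.03170888]]
```

View pics/w2c.png

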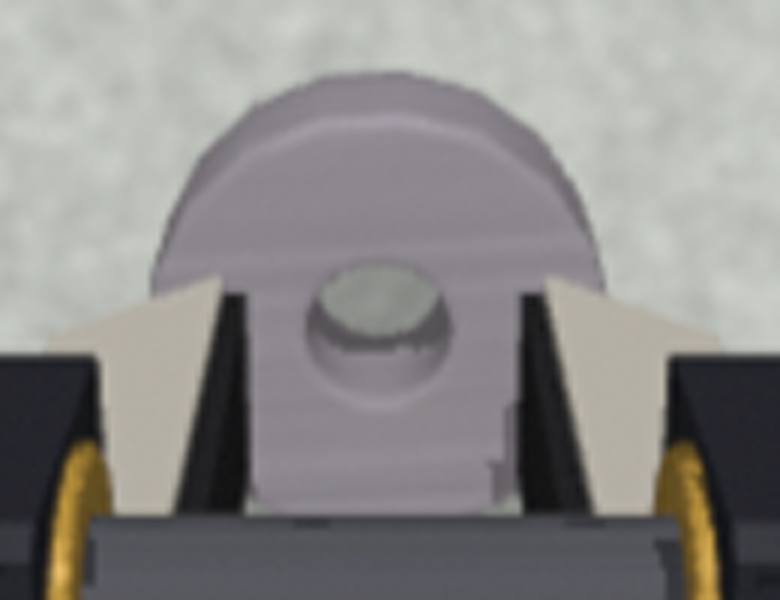

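The fingers visibly cut into the ring without stopping, so the working pads must sit higher, around the grasp point. I'll reopen, go lower and try again, watching the force.

```bash
python3 -m pendant '[{"dp":[0,0,0],"rotation":[0,0,0],"fingers":-1},{"dp":[0,0,0],"rotation":[0,0,0],"fingers":-1},{"dp":[0,0,0],"rotation":[0,0,0],"fingers":-1},{"dp":[0,0,0],"rotation":[0,0,0],"fingers":-1},{"dp":[0,0,0],"rotation":[0,0,0],"fingers":-1},{"dp":[0,0,0],"rotation":[0,0,0],"fingers":-1},{"dp":[0,0,0],"rotation":[0,0,0],"fingers":-1}]' 40
python3 - <<'E'
from cell import arm
from h import *
cv2.imwrite('pics/w3.png',arm.get_image('wrist'))
E
```

```text
clock: 5.35
position: [0.577, -0.2394, 0.0052]
ee_rot: [3.115, -0.41, 0.0]
force: [0.2, -0.8, -0.4]
width: 0.915
```

View pics/w3.png

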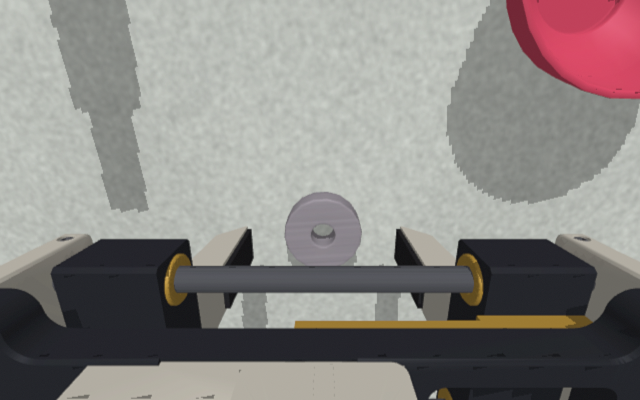

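```bash
python3 -m pendant '[{"dp":[0,0,0.002],"rotation":[0,0,0],"fingers":-1},{"dp":[0,0,0.004],"rotation":[0,0,0],"fingers":-1},{"dp":[0,0,0.005],"rotation":[0,0,0],"fingers":-1},{"dp":[0,0,0.006],"rotation":[0,0,0],"fingers":-1}]' 40
```

```text
clock: 5.9
position: [0.577, -0.2395, -0.0009]
ee_rot: [3.115, -0.41, 0.0]
force: [-0.3, 0.4, 0.1]
width: 1.0
```

```bash
python3 -m pendant '[{"dp":[0,0,0.002],"rotation":[0,0,0],"fingers":-1},{"dp":[0,0,0.003],"rotation":[0,0,0],"fingers":-1},{"dp":[0,0,0.003],"rotation":[0,0,0],"fingers":-1}]' 40
```

```text
clock: 6.28
position: [0.5769, -0.2394, -0.0041]
ee_rot: [3.115, -0.41, -0.0]
force: [0.2, -0.6, 0.9]
width: 1.003
```

There's no contact below z = 0, so the tips really do sit higher than the reported TCP. I'll keep going down in small steps.

```bash
python3 -m pendant '[{"dp":[0,0,0.002],"rotation":[0,0,0],"fingers":-1},{"dp":[0,0,0.004],"rotation":[0,0,0],"fingers":-1},{"dp":[0,0,0.004],"rotation":[0,0,0],"fingers":-1}]' 40
```

```text
clock: 6.65
position: [0.5767, -0.2394, -0.0083]
ee_rot: [3.115, -0.41, -0.001]
force: [-0.3, -0.4, 0.5]
width: 1.001
```

```bash
python3 -m pendant '[{"dp":[0,0,0.002],"rotation":[0,0,0],"fingers":-1},{"dp":[0,0,0.004],"rotation":[0,0,0],"fingers":-1},{"dp":[0,0,0.004],"rotation":[0,0,0],"fingers":-1}]' 40; python3 - <<'E'
from cell import arm
from h import *
cv2.imwrite('pics/d3.png',cv2.resize(arm.get_image('side')[240:360,260:420],(0,0),fx=5,fy=5,interpolation=2))
E
```

```text
clock: 7.02
position: [0.5766, -0.2393, -0.0125]
ee_rot: [3.115, -0.41, -0.001]
force: [0.2, -0.4, 0.1]
width: 1.003
```

View pics/d3.png

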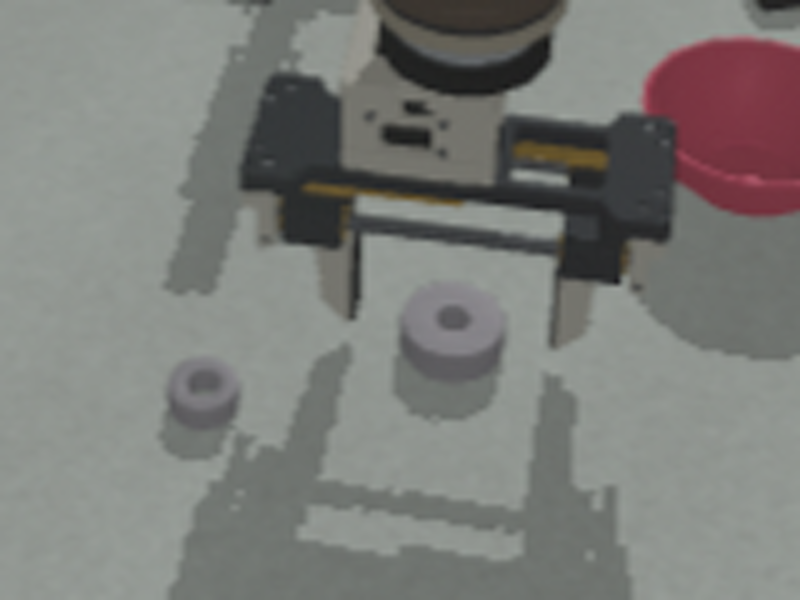

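```bash
python3 - <<'E'
from cell import arm
from h import *
d=arm.camera_params('side');o=arm.observe();p=o['position'];R=cv2.Rodrigues(o['ee_rot'])[0]
for x in (-.046,.046):
  for y in(-.0095,.0095):
    q=p+R@np.array([x,y,0])
    for z in (0,.01,.02):
      q[2]=z;print(x,y,z,((proj(d,q)-[260,240])*5).round())
E
```

```text
-0.046 -0.0095 0 [[360. 312.]]
-0.046 -0.0095 0.01 [[360. 297.]]
-0.046 -0.0095 0.02 [[360. 282.]]
-0.046 0.0095 0 [[354. 341.]]
-0.046 0.0095 0.01 [[354. 326.]]
-0.046 0.0095 0.02 [[354. 311.]]
0.046 -0.0095 0 [[549. 337.]]
0.046 -0.0095 0.01 [[550. 322.]]
0.046 -0.0095 0.02 [[552. 307.]]
0.046 0.0095 0 [[546. 367.]]
0.046 0.0095 0.01 [[547. 352.]]
0.046 0.0095 0.02 [[548. 336.]]
```

The finger tips are still about 13 mm above the table, so the true tips lie about 25 mm behind the reported TCP. I'll go down 8 mm more and close.

```bash
python3 -m pendant '[{"dp":[0,0,0.003],"rotation":[0,0,0],"fingers":-1},{"dp":[0,0,0.006],"rotation":[0,0,0],"fingers":-1},{"dp":[0,0,0.008],"rotation":[0,0,0],"fingers":-1},{"dp":[0,0,0.008],"rotation":[0,0,0],"fingers":0},{"dp":[0,0,0.008],"rotation":[0,0,0],"fingers":0.2},{"dp":[0,0,0.008],"rotation":[0,0,0],"fingers":1},{"dp":[0,0,0.008],"rotation":[0,0,0],"fingers":1},{"dp":[0,0,0.008],"rotation":[0,0,0],"fingers":1},{"dp":[0,0,0.008],"rotation":[0,0,0],"fingers":1}]' 40;  python3 - <<'E'
from cell import arm
from h import *
cv2.imwrite('pics/d4.png',cv2.resize(arm.get_image('side')[240:360,260:420],(0,0),fx=5,fy=5,interpolation=2))
cv2.imwrite('pics/w4.png',arm.get_image('wrist'))
o=arm.observe();print(o['width'],o['force'],o['ft_torque'])
E
```

```text
clock: 8.2
position: [0.5767, -0.2393, -0.0203]
ee_rot: [3.115, -0.41, -0.001]
force: [-0.6, 0.4, 0.3]
width: 0.525
0.5259765110365121 [0.31865887 0.21799937 0.47170766] [-0.10399011  0.02865951  0.00643553]
```

View pics/d4.png

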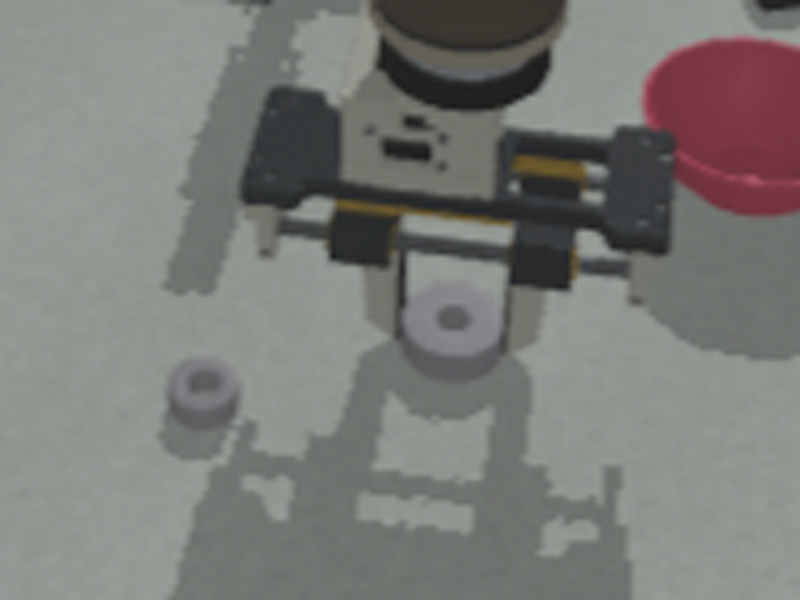

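View pics/w4.png

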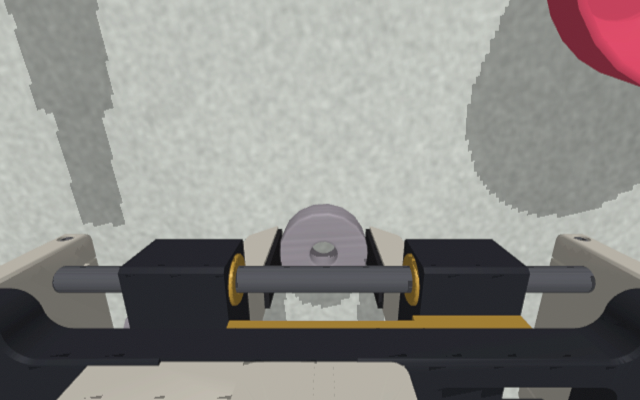

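The ring is gripped (width 0.526). I'll work out its offset from the TCP and the move to a point above the post.

```bash
python3 - <<'E'
from cell import arm
from h import *
w=arm.camera_params('wrist');o=arm.observe();R=cv2.Rodrigues(o['ee_rot'])[0]
im=cv2.imread('pics/w4.png');cv2.imwrite('pics/w4c.png',cv2.resize(im[195:275,270:375],(0,0),fx=7,fy=7,interpolation=2))
c=ray(w,(322.5,247),.018);print(c,R.T@(c-o['position']))
go(o,(.528,.081,.16),-15); go(o,(.5767,-.2393,.16),-15)
E
```

```text
[ 0.57730708 -0.23744813  0.018     ] [ 0.00010973 -0.00193814 -0.038334  ]
dp [-0.13   -0.2968 -0.1803] rot [0.0001 0.0007 0.0002]
dp [-1.000e-04  0.000e+00 -1.803e-01] rot [0.0001 0.0007 0.0002]
```

View pics/w4c.png

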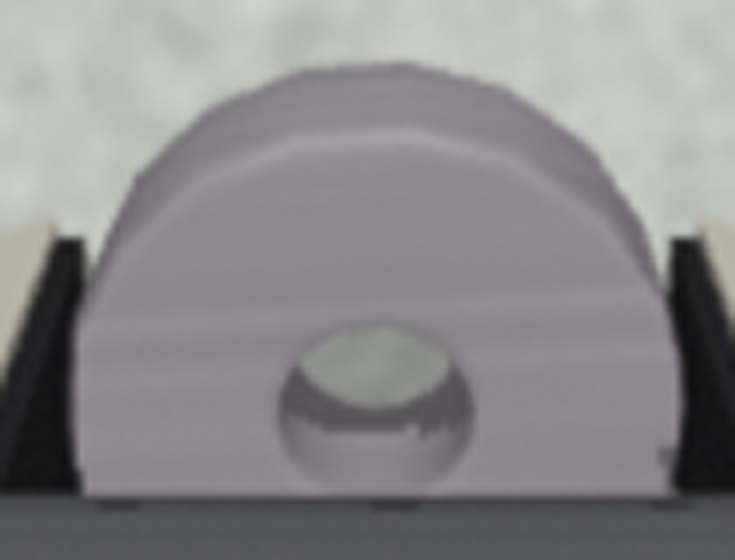

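```bash
python3 - <<'E'
from cell import arm
from h import *
w=arm.camera_params('wrist');o=arm.observe();R=cv2.Rodrigues(o['ee_rot'])[0]
a=np.linspace(0,6.283,200)
for y in (-.002,-.001,0,.001,.002):
  r=[]
  for rad,z in((.0075,.018),(.025,.018),(.025,0),(.0075,0)):
    c=o['position']+R@np.array([0.0,y,0]);c[2]=z
    q=proj(w,np.c_[c[0]+rad*np.cos(a),c[1]+rad*np.sin(a),a*0+z]);r+=[q[:,1].min().round(1),q[:,1].max().round(1)]
  print(y,r,q[:,0].mean())
E
```

```text
-0.002 [np.float64(234.4), np.float64(259.1), np.float64(204.0), np.float64(286.2), np.float64(194.2), np.float64(269.7), np.float64(222.0), np.float64(244.6)] 322.4187066725892
-0.001 [np.float64(236.1), np.float64(260.7), np.float64(205.8), np.float64(287.7), np.float64(195.9), np.float64(271.0), np.float64(223.5), np.float64(246.1)] 322.42022694970683
0 [np.float64(237.8), np.float64(262.2), np.float64(207.6), np.float64(289.2), np.float64(197.5), np.float64(272.4), np.float64(225.1), np.float64(247.5)] 322.4217424150962
0.001 [np.float64(239.5), np.float64(263.8), np.float64(209.3), np.float64(290.7), np.float64(199.1), np.float64(273.8), np.float64(226.6), np.float64(249.0)] 322.4232530915669
0.002 [np.float64(241.1), np.float64(265.4), np.float64(211.1), np.float64(292.2), np.float64(200.7), np.float64(275.2), np.float64(228.1), np.float64(250.4)] 322.4247590017844
```

```bash
python3 -m pendant '[{"dp":[0,0,-0.01],"rotation":[0,0,0],"fingers":1},{"dp":[0,0,-0.04],"rotation":[0,0,0],"fingers":1},{"dp":[0,0,-0.08],"rotation":[0,0,0],"fingers":1},{"dp":[0,0,-0.13],"rotation":[0,0,0],"fingers":1},{"dp":[-0.01,-0.02,-0.17],"rotation":[0,0,0],"fingers":1},{"dp":[-0.025,-0.06,-0.18],"rotation":[0,0.001,0],"fingers":1},{"dp":[-0.045,-0.105,-0.18],"rotation":[0,0.001,0],"fingers":1},{"dp":[-0.065,-0.15,-0.18],"rotation":[0,0.001,0],"fingers":1},{"dp":[-0.085,-0.195,-0.18],"rotation":[0,0.001,0],"fingers":1},{"dp":[-0.105,-0.24,-0.18],"rotation":[0,0.001,0],"fingers":1},{"dp":[-0.12,-0.275,-0.18],"rotation":[0,0.001,0],"fingers":1},{"dp":[-0.13,-0.298,-0.18],"rotation":[0,0.001,0],"fingers":1},{"dp":[-0.13,-0.298,-0.18],"rotation":[0,0.001,0],"fingers":1},{"dp":[-0.13,-0.298,-0.18],"rotation":[0,0.001,0],"fingers":1},{"dp":[-0.13,-0.298,-0.18],"rotation":[0,0.001,0],"fingers":1}]' 40;  python3 - <<'E'
from cell import arm
from h import *
print(arm.observe()['position'])
cv2.imwrite('pics/d5.png',cv2.resize(arm.get_image('side')[140:260,250:400],(0,0),fx=5,fy=5,interpolation=2))
cv2.imwrite('pics/s5.png',cv2.resize(arm.get_image('scene')[140:240,270:400],(0,0),fx=6,fy=6,interpolation=2))
cv2.imwrite('pics/w5.png',arm.get_image('wrist'))
E
```

```text
clock: 10.18
position: [0.5284, 0.0808, 0.1599]
ee_rot: [3.114, -0.413, 0.001]
force: [0.3, 0.3, -1.9]
width: 0.527
[0.52844022 0.0807714  0.15994894]
```

View pics/d5.png

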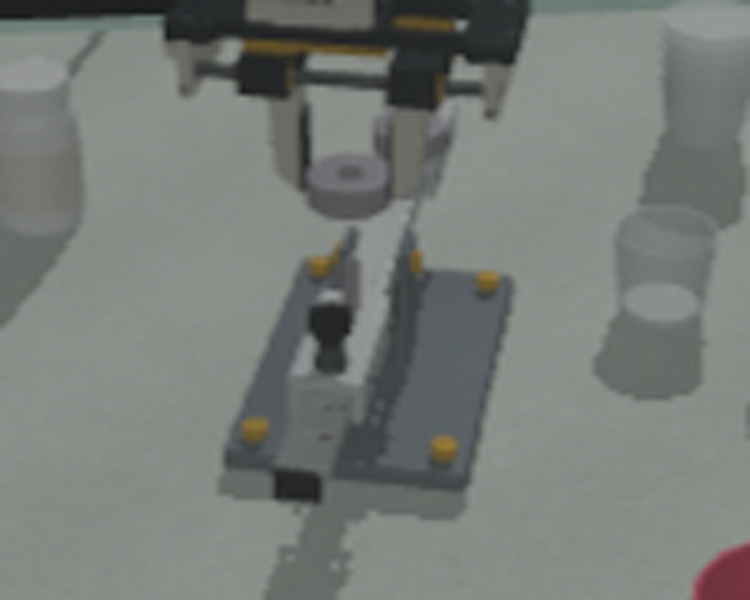

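View pics/s5.png

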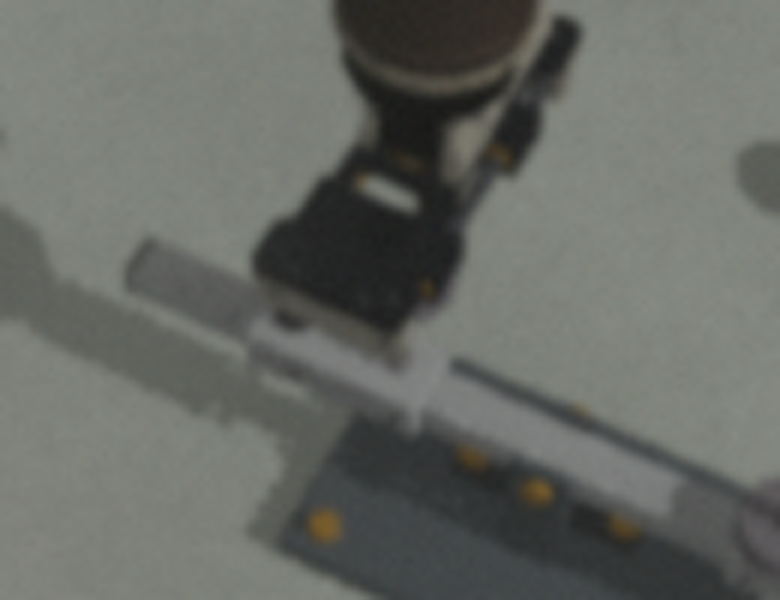

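View pics/w5.png

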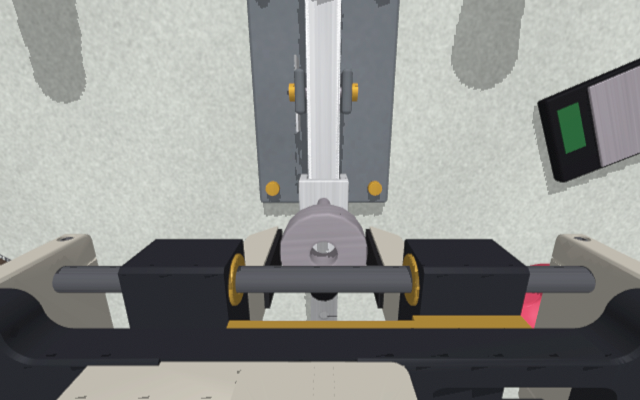

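```bash
python3 - <<'E'
from cell import arm
from h import *
im=cv2.imread('pics/w5.png');cv2.imwrite('pics/w5c.png',cv2.resize(im[165:275,270:380],(0,0),fx=5.4,fy=5.4,interpolation=2))
im=cv2.imread('pics/w5.png');cv2.imwrite('pics/w5d.png',cv2.resize(im[170:240,295:350],(0,0),fx=8.5,fy=8.5,interpolation=2))
E
```

```text
(no output)
```

View pics/w5c.png

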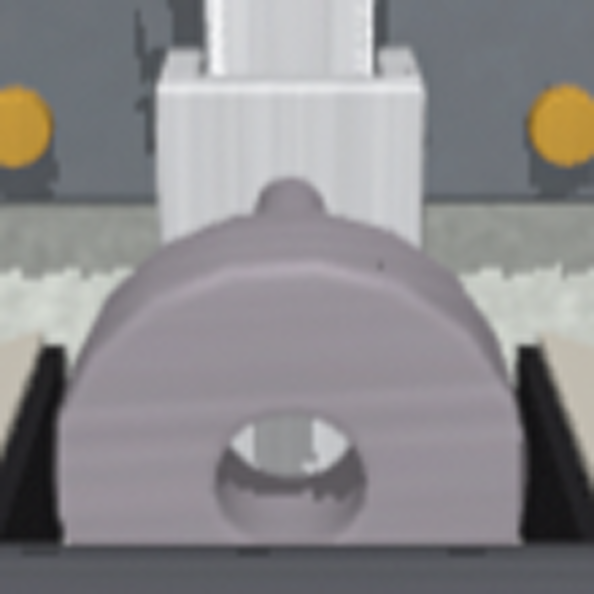

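View pics/w5d.png

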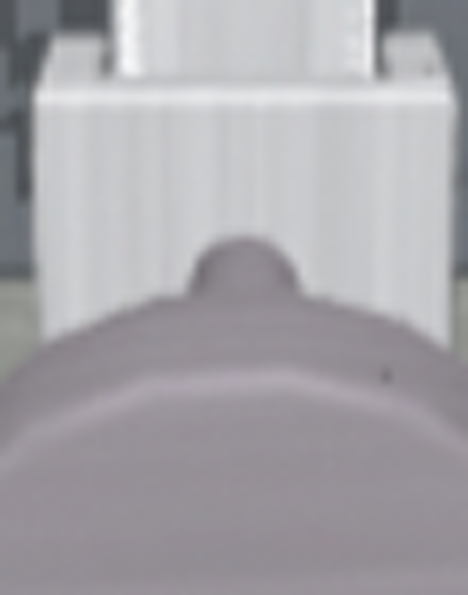

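```bash
python3 - <<'E'
from cell import arm
from h import *
w=arm.camera_params('wrist');o=arm.observe();R=cv2.Rodrigues(o['ee_rot'])[0];p=o['position']
def T(uv,z): return (R.T@(ray(w,uv,z)-p)).round(4)
f=T((323.8,197.9),.108);f[1]+=.0055;print('post foot',f)
print('tip if there',proj(w,p+R@np.array([f[0],f[1],p[2]-.144])))
r=[('bore far',T((323.7,165+408/5.4),.198)+[0,.0075,0]),('rim far top',T((323.7,165+262/5.4),.198)+[0,.025,0]),('rim far bot',T((323.7,165+212/5.4),.180)+[0,.025,0]),('bore bottom near',T((323.7,165+478/5.4),.180)-[0,.0075,0])]
for n,v in r:print(n,v)
print('knob', [T((324,y),.1415) for y in (300,)])
for x in(.02,-.02): print(proj(w,p+R@np.array([x,f[1]-.06+.0,0])))
cf=T((323.8,165+85/5.4),.108);print('carrier inner end',cf)
for ang in(-15,): go(o,(.528,.081,.16),ang)
E
```

```text
post foot [0.001  0.0032 0.0518]
tip if there [[323.87178339 219.64732206]]
bore far [ 0.0008  0.0017 -0.0382]
rim far top [ 0.0008  0.0034 -0.0382]
rim far bot [ 0.0008  0.0042 -0.0202]
bore bottom near [ 0.0008  0.0042 -0.0202]
knob [array([0.0011, 0.0739, 0.0183])]
[[354.42764727 139.19906705]]
[[290.32266613 139.20128687]]
carrier inner end [ 0.001  -0.0172  0.0518]
dp [-0.0003  0.0004 -0.0002] rot [ 0.0002 -0.0005 -0.0013]
```

The wrist view shows the foot of the post directly beyond the ring, at about (324,198). The bore is at about (324,253). Ring and post agree to about 1 mm, so I'm lowering slowly and will check the force once the tip is inside the bore.

```bash
python3 -m pendant '[{"dp":[0,0,0.01],"rotation":[0,0,0],"fingers":1},{"dp":[0,0,0.02],"rotation":[0,0,0],"fingers":1},{"dp":[0,0,0.028],"rotation":[0,0,0],"fingers":1},{"dp":[0,0,0.034],"rotation":[0,0,0],"fingers":1},{"dp":[0,0,0.039],"rotation":[0,0,0],"fingers":1},{"dp":[0,0,0.043],"rotation":[0,0,0],"fingers":1},{"dp":[0,0,0.046],"rotation":[0,0,0],"fingers":1},{"dp":[0,0,0.048],"rotation":[0,0,0],"fingers":1}]' 40;  python3 - <<'E'
from cell import arm
from h import *
o=arm.observe();print(o['force'],o['ft_torque'])
cv2.imwrite('pics/w6.png',cv2.resize(arm.get_image('wrist')[165:275,270:380],(0,0),fx=5.4,fy=5.4,interpolation=2))
E
```

```text
clock: 11.32
position: [0.5285, 0.0813, 0.1117]
ee_rot: [3.114, -0.412, 0.001]
force: [-0.0, 0.3, -2.2]
width: 0.526
[-0.02970272  0.3114693  -2.21125976] [-0.12149093  0.11812119 -0.02689144]
```

View pics/w6.png

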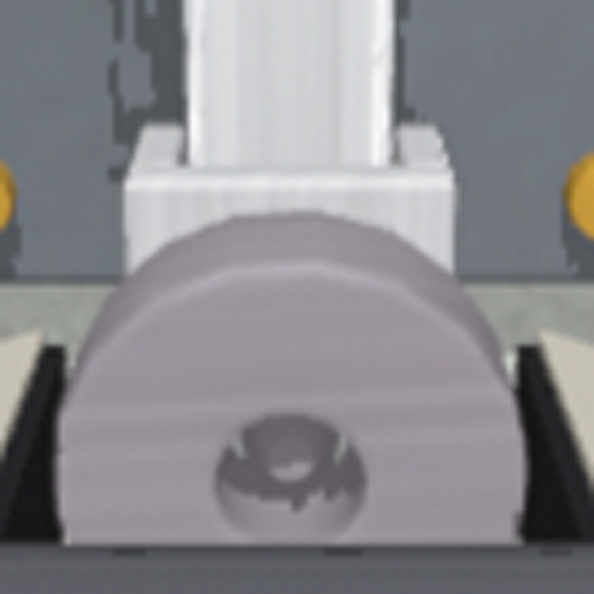

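The post tip is in the bore, centred at (293,465) in the crop, and the force shows only the ring's own weight. I'll carry on down.

```bash
python3 -m pendant '[{"dp":[0,0,0.004],"rotation":[0,0,0],"fingers":1},{"dp":[0,0,0.008],"rotation":[0,0,0],"fingers":1},{"dp":[0,0,0.012],"rotation":[0,0,0],"fingers":1},{"dp":[0,0,0.016],"rotation":[0,0,0],"fingers":1},{"dp":[0,0,0.019],"rotation":[0,0,0],"fingers":1},{"dp":[0,0,0.021],"rotation":[0,0,0],"fingers":1},{"dp":[0,0,0.021],"rotation":[0,0,0],"fingers":1}]' 40; 
```

```text
clock: 12.25
position: [0.5283, 0.0813, 0.0904]
ee_rot: [3.114, -0.412, 0.0]
force: [0.7, -0.4, -1.9]
width: 0.529
```

```bash
python3 -m pendant '[{"dp":[0,0,0.001],"rotation":[0,0,0],"fingers":1},{"dp":[0,0,0.002],"rotation":[0,0,0],"fingers":1},{"dp":[0,0,0.0025],"rotation":[0,0,0],"fingers":1},{"dp":[0,0,0.0025],"rotation":[0,0,0],"fingers":1}]' 40; 
```

```text
clock: 12.75
position: [0.5282, 0.0812, 0.0879]
ee_rot: [3.114, -0.412, 0.0]
force: [-0.4, -1.3, -1.8]
width: 0.526
```

```bash
python3 -m pendant '[{"dp":[0,0,0.0007],"rotation":[0,0,0],"fingers":1},{"dp":[0,0,0.0012],"rotation":[0,0,0],"fingers":1},{"dp":[0,0,0.0012],"rotation":[0,0,0],"fingers":1}]' 40; 
```

```text
clock: 13.12
position: [0.5284, 0.0813, 0.0875]
ee_rot: [-3.114, 0.412, -0.0]
force: [-3.6, 0.0, 9.6]
width: 0.526
```

It's now in contact (force z = +9.6 N), so the ring is down. Releasing.

```bash
python3 -m pendant '[{"dp":[0,0,-0.0003],"rotation":[0,0,0],"fingers":1},{"dp":[0,0,-0.0003],"rotation":[0,0,0],"fingers":-0.15},{"dp":[0,0,-0.0003],"rotation":[0,0,0],"fingers":-0.4},{"dp":[0,0,-0.0003],"rotation":[0,0,0],"fingers":-0.6},{"dp":[0,0,-0.0003],"rotation":[0,0,0],"fingers":-0.6},{"dp":[0,0,-0.0003],"rotation":[0,0,0],"fingers":-0.6}]' 40;  python3 - <<'E'
from cell import arm
from h import *
cv2.imwrite('pics/w7.png',arm.get_image('wrist'))
cv2.imwrite('pics/d7.png',cv2.resize(arm.get_image('side')[140:260,250:400],(0,0),fx=5,fy=5,interpolation=2))
E
```

```text
clock: 13.88
position: [0.5284, 0.0813, 0.0878]
ee_rot: [-3.114, 0.412, -0.0]
force: [0.5, 0.2, -0.3]
width: 0.802
```

View pics/w7.png

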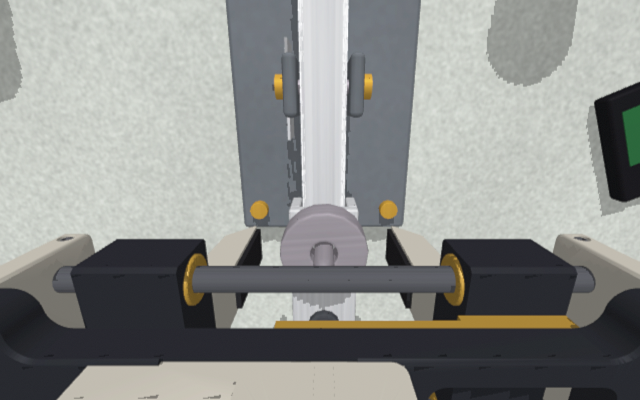

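View pics/d7.png

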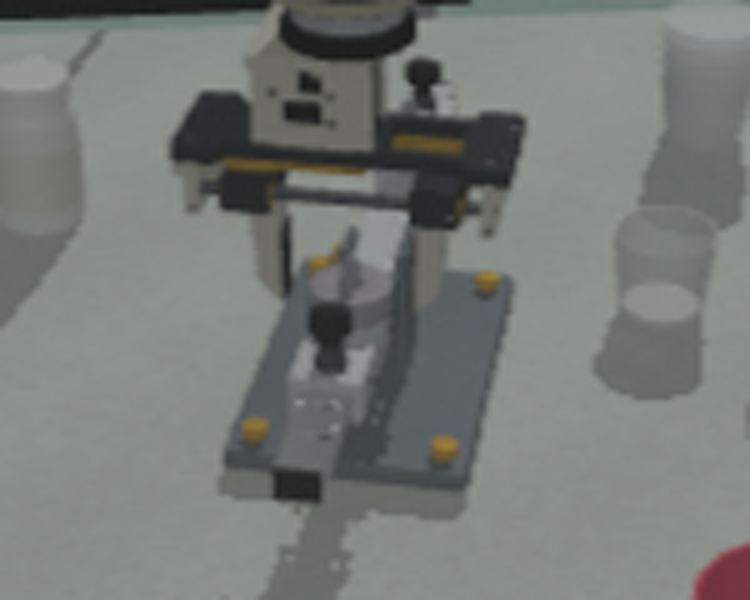

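The ring lies flat over the post, and no load is left on the tool. Next I'll rise, shift 61 mm outward along the beam and check the knob.

```bash
python3 -m pendant '[{"dp":[0,0,-0.01],"rotation":[0,0,0],"fingers":-0.6},{"dp":[0,0,-0.03],"rotation":[0,0,0],"fingers":-0.6},{"dp":[0,0.015,-0.05],"rotation":[0,0,0],"fingers":-0.6},{"dp":[0,0.035,-0.05],"rotation":[0,0,0],"fingers":-0.6},{"dp":[0,0.055,-0.05],"rotation":[0,0,0],"fingers":-0.6},{"dp":[0,0.061,-0.05],"rotation":[0,0,0],"fingers":-0.6},{"dp":[0,0.061,-0.05],"rotation":[0,0,0],"fingers":-0.6},{"dp":[0,0.061,-0.05],"rotation":[0,0,0],"fingers":-0.6}]' 40;  python3 - <<'E'
from cell import arm
from h import *
w=arm.camera_params('wrist');o=arm.observe();R=cv2.Rodrigues(o['ee_rot'])[0];p=o['position']
im=arm.get_image('wrist')
cv2.imwrite('pics/w8.png',im);cv2.imwrite('pics/w8c.png',cv2.resize(im[150:290,250:400],(0,0),fx=5,fy=5,interpolation=2))
cv2.imwrite('pics/d8.png',cv2.resize(arm.get_image('side')[140:260,250:400],(0,0),fx=5,fy=5,interpolation=2))
for z in (.1415,.1285):print(z,proj(w,p+R@np.array([0,0,p[2]-z])))
E
```

```text
clock: 14.98
position: [0.5126, 0.023, 0.1375]
ee_rot: [-3.114, 0.411, 0.0]
force: [-0.1, 0.5, -0.2]
width: 0.8
0.1415 [[322.45996552 226.10671835]]
0.1285 [[322.50149373 218.95613042]]
```

View pics/w8c.png

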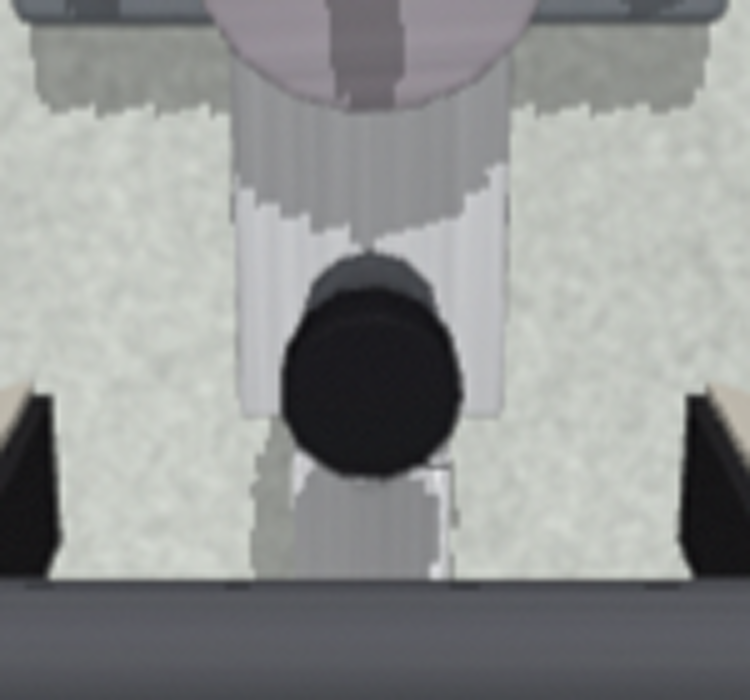

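View pics/d8.png

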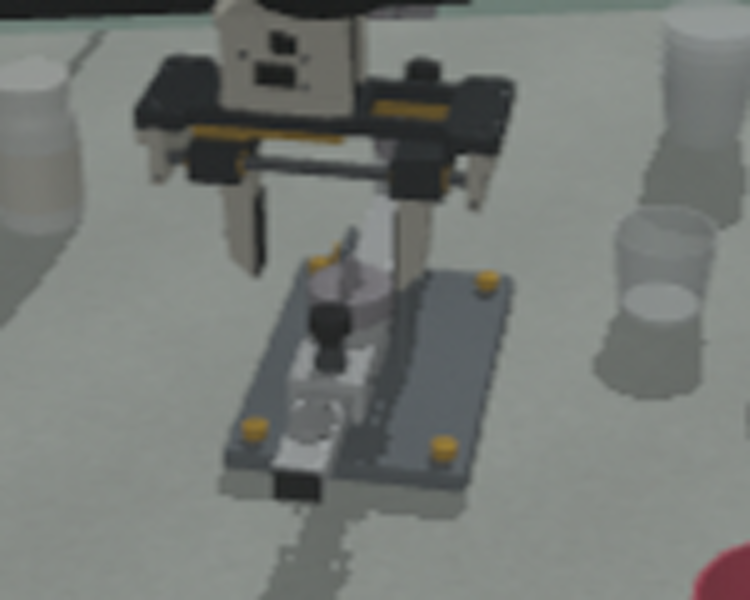

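The knob head is at (324,226) against the predicted (322.5,226), so the alignment is good. Lowering and gripping the head.

```bash
python3 -m pendant '[{"dp":[0.0005,0,0.015],"rotation":[0,0,0],"fingers":-0.6},{"dp":[0.0005,0,0.032],"rotation":[0,0,0],"fingers":-0.6},{"dp":[0.0005,0,0.042],"rotation":[0,0,0],"fingers":-0.4},{"dp":[0.0005,0,0.0465],"rotation":[0,0,0],"fingers":0},{"dp":[0.0005,0,0.0465],"rotation":[0,0,0],"fingers":0.3},{"dp":[0.0005,0,0.0465],"rotation":[0,0,0],"fingers":1},{"dp":[0.0005,0,0.0465],"rotation":[0,0,0],"fingers":1},{"dp":[0.0005,0,0.0465],"rotation":[0,0,0],"fingers":1},{"dp":[0.0005,0,0.0465],"rotation":[0,0,0],"fingers":1},{"dp":[0.0005,0,0.0465],"rotation":[0,0,0],"fingers":1}]' 50
python3 - <<'E'
from cell import arm
from h import *
o=arm.observe();print(o['force'],o['width'],o['position'])
cv2.imwrite('pics/d9.png',cv2.resize(arm.get_image('side')[140:260,250:400],(0,0),fx=5,fy=5,interpolation=2))
E
```

```text
clock: 16.32
position: [0.513, 0.0231, 0.0913]
ee_rot: [-3.114, 0.41, 0.0]
force: [-2.5, 1.0, 6.2]
width: 0.254
[-2.4601425   1.00083483  6.20805222] 0.25417136361509085 [0.51304257 0.02305213 0.0913265 ]
```

View pics/d9.png

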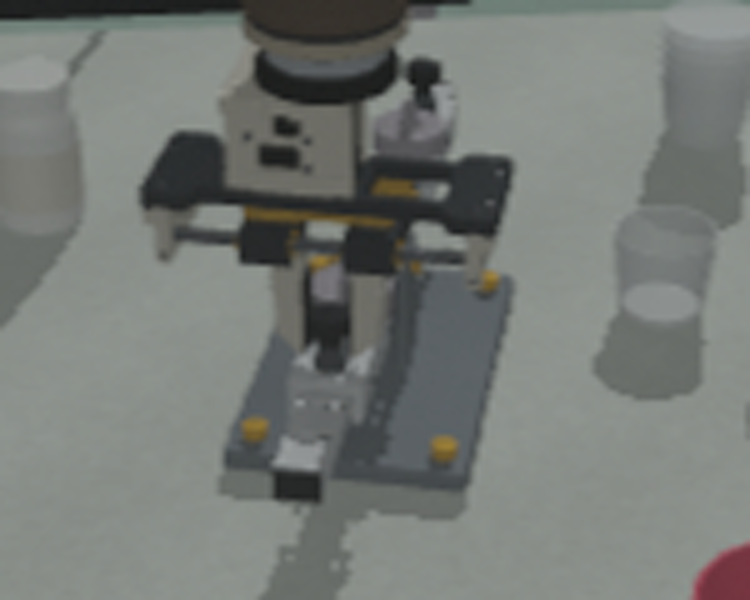

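The knob is gripped. Pulling up 10.5 mm.

```bash
python3 -m pendant '[{"dp":[0,0,-0.003],"rotation":[0,0,0],"fingers":1},{"dp":[0,0,-0.006],"rotation":[0,0,0],"fingers":1},{"dp":[0,0,-0.009],"rotation":[0,0,0],"fingers":1},{"dp":[0,0,-0.0105],"rotation":[0,0,0],"fingers":1},{"dp":[0,0,-0.0105],"rotation":[0,0,0],"fingers":1},{"dp":[0,0,-0.0105],"rotation":[0,0,0],"fingers":1}]' 50
python3 - <<'E'
from cell import arm
from h import *
o=arm.observe();print(o['force'],o['width'],o['position'])
cv2.imwrite('pics/d10.png',cv2.resize(arm.get_image('side')[140:260,250:400],(0,0),fx=5,fy=5,interpolation=2))
E
```

```text
clock: 17.12
position: [0.5129, 0.0231, 0.1017]
ee_rot: [-3.114, 0.41, 0.001]
force: [0.6, 0.2, -8.9]
width: 0.254
[ 0.55549787  0.20417535 -8.87303138] 0.2543095587150949 [0.51287414 0.02308159 0.10168255]
```

View pics/d10.png

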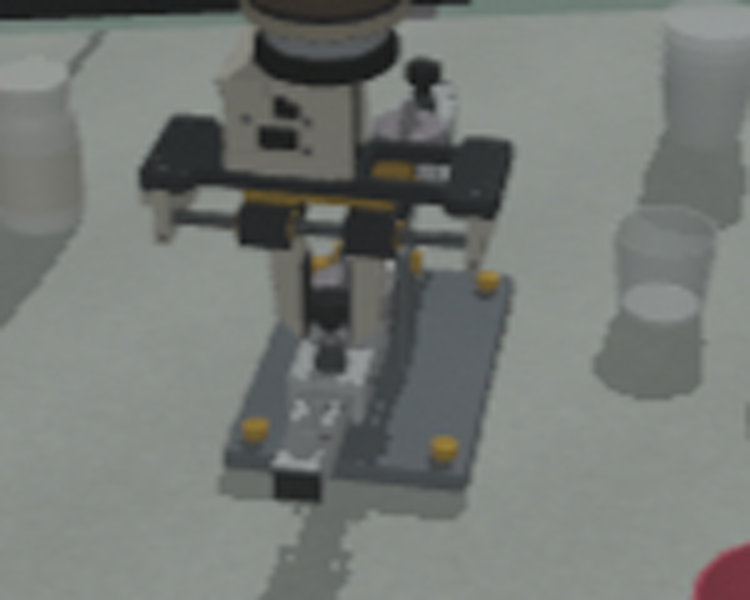

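The pull is 8.9 N, which matches the spring at about 10.4 mm lift. Sliding 30 mm out.

```bash
python3 -m pendant '[{"dp":[0,0.003,0],"rotation":[0,0,0],"fingers":1},{"dp":[0,0.007,0],"rotation":[0,0,0],"fingers":1},{"dp":[0,0.011,0],"rotation":[0,0,0],"fingers":1},{"dp":[0,0.015,0],"rotation":[0,0,0],"fingers":1},{"dp":[0,0.019,0],"rotation":[0,0,0],"fingers":1},{"dp":[0,0.023,0],"rotation":[0,0,0],"fingers":1},{"dp":[0,0.027,0],"rotation":[0,0,0],"fingers":1},{"dp":[0,0.03,0],"rotation":[0,0,0],"fingers":1},{"dp":[0,0.03,0],"rotation":[0,0,0],"fingers":1},{"dp":[0,0.03,0],"rotation":[0,0,0],"fingers":1}]' 50
python3 - <<'E'
from cell import arm
from h import *
o=arm.observe();print(o['force'],o['width'],o['position'],np.linalg.norm(o['position'][:2]-[.51287,.02308]))
cv2.imwrite('pics/d11.png',cv2.resize(arm.get_image('side')[140:260,250:400],(0,0),fx=5,fy=5,interpolation=2))
cv2.imwrite('pics/w11.png',arm.get_image('wrist'))
E
```

```text
clock: 18.42
position: [0.505, -0.0065, 0.1017]
ee_rot: [-3.115, 0.411, 0.001]
force: [0.9, -1.1, -8.0]
width: 0.256
[ 0.89029315 -1.09252714 -8.02713793] 0.25574181183017614 [ 0.50497795 -0.0064555   0.10165576] 0.030571726503190906
```

View pics/d11.png

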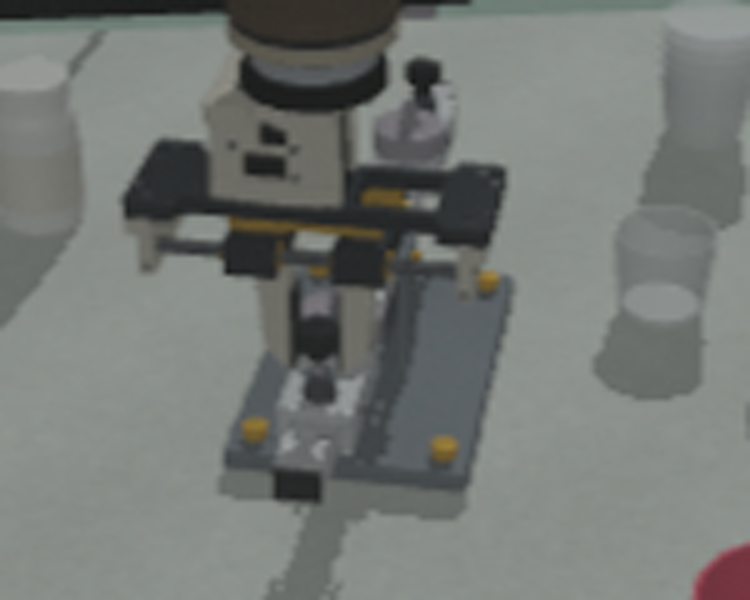

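View pics/w11.png

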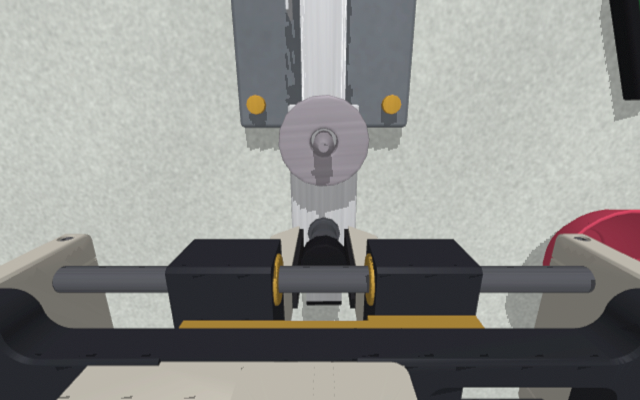

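The carrier followed by 30.6 mm, within the ±1.5 mm the hole allows. Letting the pin down while stepping back 0.4 mm.

```bash
python3 -m pendant '[{"dp":[0,-0.0004,0.001],"rotation":[0,0,0],"fingers":1},{"dp":[0,-0.0004,0.004],"rotation":[0,0,0],"fingers":1},{"dp":[0,-0.0004,0.007],"rotation":[0,0,0],"fingers":1},{"dp":[0,-0.0004,0.0095],"rotation":[0,0,0],"fingers":1},{"dp":[0,-0.0004,0.0105],"rotation":[0,0,0],"fingers":1},{"dp":[0,-0.0004,0.011],"rotation":[0,0,0],"fingers":1},{"dp":[0,-0.0004,0.011],"rotation":[0,0,0],"fingers":1},{"dp":[0,-0.0004,0.011],"rotation":[0,0,0],"fingers":1}]' 50
python3 - <<'E'
from cell import arm
from h import *
o=arm.observe();print(o['force'],o['width'],o['position'],np.linalg.norm(o['position'][:2]-[.51287,.02308]))
im=arm.get_image('side')
cv2.imwrite('pics/d12.png',cv2.resize(im[140:260,250:400],(0,0),fx=5,fy=5,interpolation=2))
cv2.imwrite('pics/w12.png',arm.get_image('wrist'))
E
```

```text
clock: 19.52
position: [0.5054, -0.0058, 0.0913]
ee_rot: [-3.114, 0.411, 0.0]
force: [-2.1, -0.6, 5.4]
width: 0.259
[-2.08977033 -0.63195417  5.39806748] 0.25923128541032625 [ 0.50535041 -0.00579433  0.09132624] 0.029837414100263526
```

View pics/d12.png

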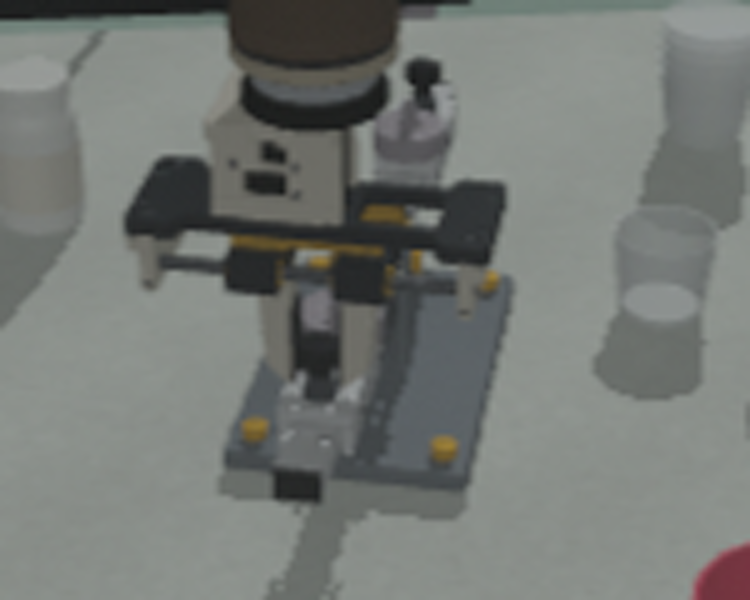

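View pics/w12.png

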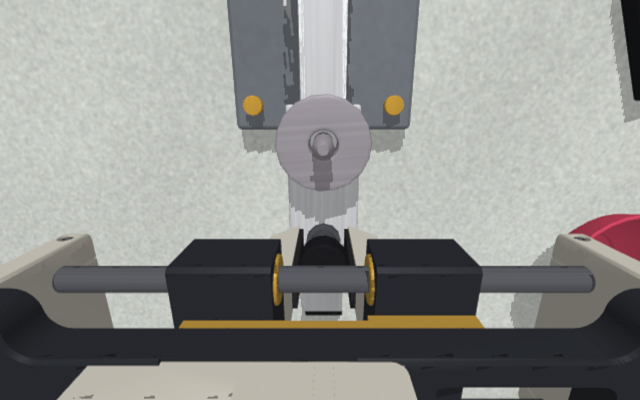

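```bash
python3 -m pendant '[{"dp":[0,0,0.0008],"rotation":[0,0,0],"fingers":1},{"dp":[0,0,0.0008],"rotation":[0,0,0],"fingers":1},{"dp":[0,0,0.0008],"rotation":[0,0,0],"fingers":1},{"dp":[0,0,0.0008],"rotation":[0,0,0],"fingers":1}]' 50
python3 - <<'E'
from cell import arm
from h import *
im=arm.get_image('side');a=cv2.imread('pics/d9.png');
cv2.imwrite('pics/d13.png',cv2.resize(im[195:245,295:335],(0,0),fx=11,fy=11,interpolation=2))
cv2.imwrite('pics/s13.png',arm.get_image('scene'))
E
```

```text
clock: 20.12
position: [0.5055, -0.0056, 0.0913]
ee_rot: [-3.113, 0.411, -0.0]
force: [-4.1, 0.0, 7.1]
width: 0.253
```

View pics/d13.png

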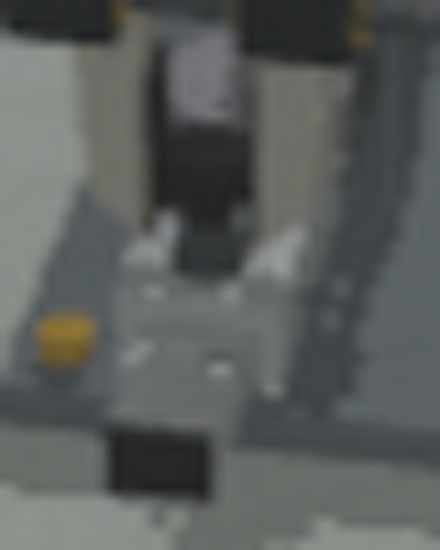

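View pics/s13.png

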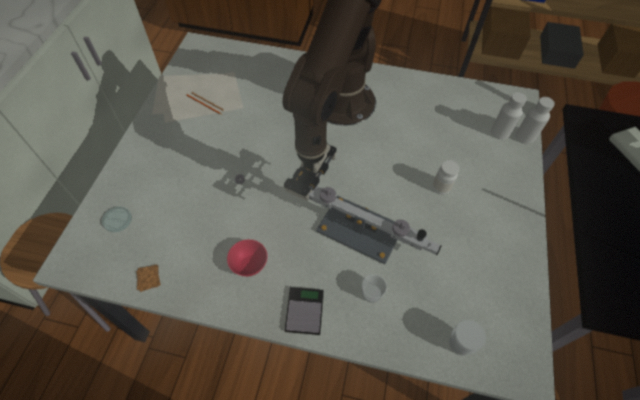

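The knob meets a firm stop at z = 0.0913, the same height as when it was home at the start. The grip is holding, and the other objects are where they were.

```bash
python3 -c "
from cell import arm
print(arm.sign_off(), arm.observe()['width'])"
```

```text
the job is handed in; nothing more can be done
the job is handed in; nothing more can be done
```

I put the large ring on the empty carrier's post and lowered it flat without dropping it. I then pulled the lock knob up about 10.4 mm, slid the carrier out one hole and let the pin down. I handed the job in at about 20 s, still gripping the knob at 50 N and pushing down lightly. The hand-in gave no verdict.

**Last checks:**
- **Slide:** the arm ended 29.8 mm outward of where it started, just after the pin was let down. After the final push it read about 29.6 mm.
- **Pin:** the knob stops firmly at the same height as when it was home at the start (z = 0.0913), with about 7 N reaction force. I judged the pin home from that height and force, and did not nudge the carrier to prove it was locked.
- **Ring:** the last wrist picture shows it flat, with the post centred in its bore.
- **Other things:** the small ring, bowl, jar and tub look unmoved in the scene picture.

**What disagreed:** the finger tips sit about 25 mm behind the reported TCP. My first attempt to grip the ring therefore closed above it without moving it. I went lower and the second attempt held. The wrist camera also placed the ring and post 2–4 mm off from the other cameras, so I aligned them to each other in the same picture.

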